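# Pair the press punches with their bolsters

## Task

Make up the four tool sets for the hand press: pull each punch straight up out of the sprung clip strip and lower it, nose down, into the bolster of its own colour until its collar sits flat on the ring. Set the punches down gently, do not drop them in, and leave the bolsters where they stand.

Things in the scene. Friction and masses are not known exactly. Their poses are not given: they have to be found in the camera images.
- clip_strip: Fixed grey block 58 x 268 x 36 mm, long along its y; origin centre of underside, z up. Four bores at y = -93, -31, 31, 93 mm hold the punches nose down, collars on its top face. At each bore two sprung steel leaf clips (+x and -x sides) lean over the collar rim, 10 mm above the block's top; a straight upward pull of 12 to 17 N opens them. Gripping along y clears them best.
- punch_red: Loose steel punch, red collar, band and top, about 0.22 kg, round about its z axis (up). Origin: on the axis at the collar's underside. Collar 46 mm diameter, z = 0 to 9 mm; above it the shank to grip, 22 mm diameter, z = 9 to 51 mm; below it the nose, 10 mm diameter, 24 mm long, tip bevelled. Starts in the clip strip, in any of its bores.
- bolster_red: Loose dark steel bolster ring with a red ring painted on its top and a red band round its side: 68 mm diameter, 30 mm high, 0.75 kg, flat on the table. Origin: centre of its underside; z up. Through bore 15 mm diameter with a 45 degree countersink 4 mm wide; a seated punch has its nose in the bore and its collar flat on the ring's top face.
- punch_yellow: Loose steel punch, yellow collar, band and top, about 0.23 kg, round about its z axis (up). Origin: on the axis at the collar's underside. Collar 46 mm diameter, z = 0 to 9 mm; above it the shank to grip, 22 mm diameter, z = 9 to 51 mm; below it the nose, 15 mm diameter, 24 mm long, tip bevelled. Starts in the clip strip, in any of its bores.
- bolster_yellow: Loose dark steel bolster ring with a yellow ring painted on its top and a yellow band round its side: 68 mm diameter, 30 mm high, 0.75 kg, flat on the table. Origin: centre of its underside; z up. Through bore 20 mm diameter with a 45 degree countersink 4 mm wide; a seated punch has its nose in the bore and its collar flat on the ring's top face.
- punch_blue: Loose steel punch, blue collar, band and top, about 0.24 kg, round about its z axis (up). Origin: on the axis at the collar's underside. Collar 46 mm diameter, z = 0 to 9 mm; above it the shank to grip, 22 mm diameter, z = 9 to 51 mm; below it the nose, 20 mm diameter, 24 mm long, tip bevelled. Starts in the clip strip, in any of its bores.
- bolster_blue: Loose dark steel bolster ring with a blue ring painted on its top and a blue band round its side: 68 mm diameter, 30 mm high, 0.75 kg, flat on the table. Origin: centre of its underside; z up. Through bore 25 mm diameter with a 45 degree countersink 4 mm wide; a seated punch has its nose in the bore and its collar flat on the ring's top face.
- punch_green: Loose steel punch, green collar, band and top, about 0.25 kg, round about its z axis (up). Origin: on the axis at the collar's underside. Collar 46 mm diameter, z = 0 to 9 mm; above it the shank to grip, 22 mm diameter, z = 9 to 51 mm; below it the nose, 25 mm diameter, 24 mm long, tip bevelled. Starts in the clip strip, in any of its bores.
- bolster_green: Loose dark steel bolster ring with a green ring painted on its top and a green band round its side: 68 mm diameter, 30 mm high, 0.75 kg, flat on the table. Origin: centre of its underside; z up. Through bore 30 mm diameter with a 45 degree countersink 4 mm wide; a seated punch has its nose in the bore and its collar flat on the ring's top face.
Things that resemble listed ones, but are neither listed nor needed, are in the scene too. What is shaped like the punch_green but pink is not meant. Leave any white look-alike of the bolster_blue alone.

How it is judged:
At the end, for the whole second after the job is handed in: Each punch stands upright (within 0.1 rad) and at rest in the bolster of its own colour: axes within 8 mm, collar down on the ring's top face (its underside 27 to 32.5 mm above the bolster's underside; the ring is 30 mm high). Every bolster lies flat and within 30 mm of where it stood (horizontal distance between punch_red and bolster_red below 0.008 m and z of punch_red in the frame of bolster_red between 0.027 and 0.0325 m and angle between each of punch_red, bolster_red, punch_yellow, bolster_yellow, punch_blue, bolster_blue, punch_green, bolster_green's own z axis and vertical below 0.1 rad and linear speed of each of punch_red, punch_yellow, punch_blue, punch_green below 0.01 m/s and distance of each of bolster_red, bolster_yellow, bolster_blue, bolster_green from where it was at the start of the episode below 0.03 m and horizontal distance between punch_yellow and bolster_yellow below 0.008 m and z of punch_yellow in the frame of bolster_yellow between 0.027 and 0.0325 m and horizontal distance between punch_blue and bolster_blue below 0.008 m and z of punch_blue in the frame of bolster_blue between 0.027 and 0.0325 m and horizontal distance between punch_green and bolster_green below 0.008 m and z of punch_green in the frame of bolster_green between 0.027 and 0.0325 m); the robot touches nothing.
It fails at once if a punch is dropped into its bolster (faster than 0.4 m/s in the last 15 mm) ((linear speed of punch_red above 0.4 m/s and horizontal distance between punch_red and bolster_red below 0.02 m and z of punch_red in the frame of bolster_red below 0.045 m) or (linear speed of punch_yellow above 0.4 m/s and horizontal distance between punch_yellow and bolster_yellow below 0.02 m and z of punch_yellow in the frame of bolster_yellow below 0.045 m) or (linear speed of punch_blue above 0.4 m/s and horizontal distance between punch_blue and bolster_blue below 0.02 m and z of punch_blue in the frame of bolster_blue below 0.045 m) or (linear speed of punch_green above 0.4 m/s and horizontal distance between punch_green and bolster_green below 0.02 m and z of punch_green in the frame of bolster_green below 0.045 m)).
It fails at once if a bolster is pushed more than 30 mm from its place (distance of any of bolster_red, bolster_yellow, bolster_blue, bolster_green from where it was at the start of the episode above 0.03 m).
It also fails if it takes over 90 s, if anything falls off the work surface, if the arm or the gripper's body presses on something with over 40 N, if the wrist force passes 120 N, or if a joint passes its speed limit or range.

## Robot

A 6-joint arm with a two-finger parallel gripper is mounted at the origin on a cart in front of the work surface, level with it; the furniture and walls round the work are solid. World frame = base frame: x ahead of the robot, y to its left, z up, the work surface at z = 0. Lengths are in m, angles in rad, forces in N, time in s.
With the tool pointing down it reaches from about 0.35 to 0.725 m from the base axis. Payload 4.3 kg.
Tool frame: the origin (TCP) lies at the very end of the fingers, on their centre line; the grasp point (between the pads) lies 19 mm behind it; z points along the fingers, y is the line along which they close (so a half turn about z gives the same grasp; the last joint's range is limited). The gripper opens to 85 mm and grips with 20 to 120 N. Pads are 22 mm wide; open, the fingers measure 114 mm over their backs; the gripper's body (76 mm by 85 mm) begins 54 mm behind the grasp point. The pads swing forward as they close: fully open they stand 13 mm farther back than shut.
Start: joints at [-1.283, 0.377, 0.081, 1.274, 0, 1.46], TCP at [0.223, -0.53, 0.231] pointing down, gripper open.
Joint ranges: [-2.72, 2.72], [-0.84, 1.66], [-1.02, 1.22], [-1.77, 2.12], [-1.37, 1.28], [-3.14, 3.14]. Speed limits (rad/s): [2.57, 2.57, 3.14, 3.14, 3.14, 3.14].

## Interface

Orientations are given as a unit quaternion [x, y, z, w].
In Python, from rig import readout, optics, ticket gives the robot as it stands. The module is installed in compiled form; this text tells all that it offers.
- The arm moves only by the tool apply_moves, never from a script. Its arguments are lists of equal length, an entry for each row: "xyz": the shift along the tool's x, y, z in units of 25 mm (1.0 is 25 mm), a list of three; "dr": the turn, a rotation vector about the tool's x, y, z in units of 6 degrees (1.0 is 6 degrees), a list of three; "gripper": the closure, from -1 (fully open) to 1 (shut). In form: {"xyz": [[dx, dy, dz], ...], "dr": [[ax, ay, az], ...], "gripper": [gripper, ...]}. A call has exactly 8 rows; each row shifts and turns the commanded pose from where the row before left it, along the tool's axes as they then stand; what a row does not reach is not made up. A row lasts 1/12 s, in which the tool goes at most 41.7 mm and 7.16 degrees, less where a joint would pass 70% of its speed; a pose out of reach is approached as far as the arm can. A call is refused whole if a number of a shift passes 1 or a number of a turn 1, either way. A call with a gripper value outside its range is refused whole. The fingers move at their own pace and stop on an object; "force" is the grip in N (left out, the last holds). Time passes only in rows, so rows that do not move let the fingers close, or fill a call up. It gives the time, the measured TCP pose, the force, the opening and the grip force at its end, in the units of the state.
- readout.sense(): the state, without advancing time (a new reading comes with each control period).
- optics.camera(name): name is "scene" or "top" or "wrist"; returns a dict with "color" (480x640x3 uint8, red, green, blue), "intrinsics" (3x3 intrinsics, pixels), "k1" (the pictures are not rectified: a ray, as slopes to the right and down, at radius r is drawn at 1 + k1 r^2 times it, then the intrinsics apply), "R" (3x3) and "t" (3): a world point X has camera coordinates R X + t. Camera axes: x right, y down, z forward; pixel columns grow to the right and rows downward; lengths in m; the calibration is good to about 2 mm. A picture is of the moment at which its call begins. There is no depth.
- ticket.finish_job(): hands the job in; it is judged then, once.
The state is a dict: "time_s": time; "q": joint angles; "joint_velocities": joint speeds; "joint_efforts": joint torques, N m; "ee_pos": TCP position; "ee_rot": TCP orientation; "contact_force": force on the tool from outside, world axes, zero at the start; "moment": the same for the moment, N m; "opening": opening from 0.0 (shut) to 1.0 (fully open); "finger_force": force on a finger pad.
Only numpy, scipy, OpenCV 4.12 (cv2) and the standard library are available. Lean on these libraries where they do the work, as an engineer would, in place of code of your own. Each camera call takes 0.05 s, during which the arm holds its last target. There are 200 camera calls.

## Working session

There is one attempt and no reset: what is moved stays moved. The work goes in short steps, Python scripts to look and compute and a tool call to move; the robot and the scene stay as the last step left them, time stands still between calls to the robot, and variables do not carry over. Pictures are saved under pics/ and viewed, at most 14 in all, crops included, and the job is handed in when it is done.

Besides the shell and the picture viewer there is one more tool, called after ">>>" in YAML: its name, and indented under it one key for each argument. apply_moves: Moves the arm, as the interface text tells. Its arguments: {"type":"object","properties":{"xyz":{"type":"array","items":{"type":"array","items":{"type":"number"}}},"dr":{"type":"array","items":{"type":"array","items":{"type":"number"}}},"gripper":{"type":"array","items":{"type":"number"}},"force":{"type":"number"}},"required":["xyz","dr","gripper"]}

```bash
mkdir -p pics
cat > h.py <<'E'
import numpy as np, cv2
from rig import readout, optics
def snap(n,f):
    c=optics.camera(n); cv2.imwrite(f'pics/{f}.png',c['color'][:,:,::-1]); 
    np.savez(f'pics/{f}.npz',K=c['intrinsics'],k1=c['k1'],R=c['R'],t=c['t'],color=c['color']); return c
def world(c,uv,z):
    K=c['intrinsics'] if 'intrinsics' in c else c['K']; uv=np.atleast_2d(np.float64(uv))
    p=cv2.undistortPoints(uv[:,None],K,np.array([float(c['k1']),0,0,0]))[:,0]
    d=np.c_[p,np.ones(len(p))]@c['R']; o=-c['R'].T@c['t']
    return o+d*((z-o[2])/d[:,2])[:,None]
def pix(c,X):
    K=c['intrinsics'] if 'intrinsics' in c else c['K']
    return cv2.projectPoints(np.atleast_2d(np.float64(X)),cv2.Rodrigues(c['R'])[0],c['t'],K,np.array([float(c['k1']),0,0,0]))[0][:,0]
E
python3 - <<'E'
from h import *
for n in ('top','scene'):
    c=snap(n,n+'0'); print(n,c['intrinsics'].tolist(),c['k1'],-c['R'].T@c['t'])
print(readout.sense())
E
```

```text
top [[540.2417942701006, 0.0, 318.48290866114456], [0.0, 540.2417942701006, 233.39208351934624], [0.0, 0.0, 1.0]] -0.021087803208467593 [ 0.42137081 -0.20937107  1.27414493]
scene [[610.0578536413685, 0.0, 318.3075993617921], [0.0, 610.0578536413685, 237.46144147599563], [0.0, 0.0, 1.0]] 0.0673196124514939 [-0.31722358 -0.9125628   0.83665043]
{'time_s': 0.1, 'q': array([-1.28331098e+00,  3.78027767e-01,  7.97625326e-02,  1.27440519e+00,
       -1.12830829e-06,  1.46052852e+00]), 'joint_velocities': array([-0.00031714, -0.00267646,  0.00172886,  0.00036231, -0.00039065,
        0.00157664]), 'joint_efforts': array([ 2.72428633e-04, -4.64694035e+01,  2.70582229e+01,  1.20357372e-02,
       -1.83969159e-04, -4.06804318e-06]), 'ee_pos': array([ 0.22257871, -0.52953208,  0.23043393]), 'ee_rot': array([ 9.80288718e-01,  1.97568091e-01, -8.34841420e-05, -9.33323426e-04]), 'contact_force': array([-0.308983 ,  0.3219426,  0.2183768]), 'moment': array([ 0.02426392, -0.02762819, -0.03576986]), 'finger_force': 0.0, 'opening': 0.9974028165810171}
```

View pics/top0.png

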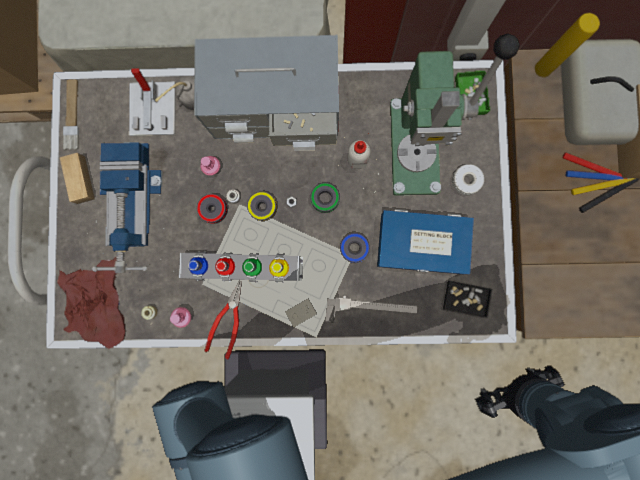

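View pics/scene0.png

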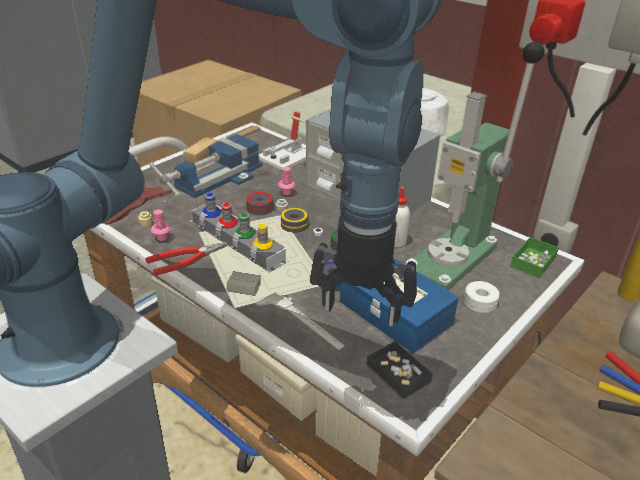

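Top view: the listed punches in the strip are blue (198,266), red (225,267), green (252,267) and yellow (279,268). Bolsters are red (211,208), yellow (261,206), green (325,196) and blue (354,247). Look-alikes to leave alone are the pink punches (209,165) and (180,317), the white ring (468,179) and small pale rings at (233,196) and (148,312).

```bash
cat > seg.py <<'E'
from h import *
def blobs(img,col,amin=15):
    h=cv2.cvtColor(img,cv2.COLOR_RGB2HSV).astype(int); H,S,V=h[...,0],h[...,1],h[...,2]
    m={'red':((H<8)|(H>173))&(S>170),'yellow':(H>22)&(H<33)&(S>150),'green':(H>55)&(H<85)&(S>130),'blue':(H>108)&(H<125)&(S>150)}[col]&(V>60)
    n,l,s,ce=cv2.connectedComponentsWithStats(m.astype(np.uint8),connectivity=8)
    return m,[(s[i],ce[i],l==i) for i in range(1,n) if s[i,4]>=amin]
E
python3 - <<'E'
from seg import *
c=dict(np.load('pics/top0.npz')); img=c['color']
PP={'blue':(198,266),'red':(225,267),'green':(252,267),'yellow':(279,268)}
PB={'red':(211,208),'yellow':(261,206),'green':(325,196),'blue':(354,247)}
for col in PP:
    m,_=blobs(img,col)
    for nm,p,r,z in(('punch',PP[col],16,None),('bolster',PB[col],20,.03)):
        yy,xx=np.where(m); k=np.hypot(xx-p[0],yy-p[1])<r
        pts=np.c_[xx,yy][k].astype(np.float32)
        if nm=='bolster':
            e=cv2.fitEllipse(cv2.convexHull(pts)); q=e[0]
            print(col,nm,np.round(q,1),np.round(e[1],1),world(c,q,.03).round(4))
        else:
            q=pts.mean(0);e=cv2.minEnclosingCircle(pts); print(col,nm,len(pts),q.round(1),e,world(c,e[0],.045).round(4),world(c,q,.087).round(4))
print('strip ends',world(c,[(180,253),(180,279),(302,256),(302,280)],.036).round(4))
cv2.imwrite('pics/crop0.png',cv2.resize(img[180:290,170:380,::-1],None,fx=3.8,fy=3.8,interpolation=cv2.INTER_CUBIC))
E
```

```text
blue punch 185 [198.9 265.5] ((197.72825622558594, 265.2119445800781), 9.557669639587402) [[0.4566 0.0985 0.045 ]] [[0.4546 0.0853 0.087 ]]
blue bolster [354.4 247.1] [26.8 27.2] [[ 0.4924 -0.2609  0.03  ]]
red punch 181 [226.  266.2] ((224.86697387695312, 265.87615966796875), 9.401243209838867) [[0.454 0.036 0.045]] [[0.4523 0.025  0.087 ]]
red bolster [211.8 208.1] [27.  29.5] [[0.5896 0.0694 0.03  ]]
green punch 191 [252.1 266.9] ((251.67910766601562, 266.6194152832031), 9.403651237487793) [[ 0.4513 -0.0255  0.045 ]] [[ 0.4497 -0.0327  0.087 ]]
green bolster [324.5 196.3] [26.5 26.7] [[ 0.6121 -0.1941  0.03  ]]
yellow punch 215 [278.7 267.7] ((278.5, 267.3125), 9.452488899230957) [[ 0.4487 -0.0868  0.045 ]] [[ 0.447  -0.0914  0.087 ]]
yellow bolster [261.2 205.6] [26.6 27.5] [[ 0.5932 -0.0463  0.03  ]]
strip ends [[ 0.4857  0.1421  0.036 ]
 [ 0.4258  0.1419  0.036 ]
 [ 0.4739 -0.1402  0.036 ]
 [ 0.419  -0.1394  0.036 ]]
```

View pics/crop0.png

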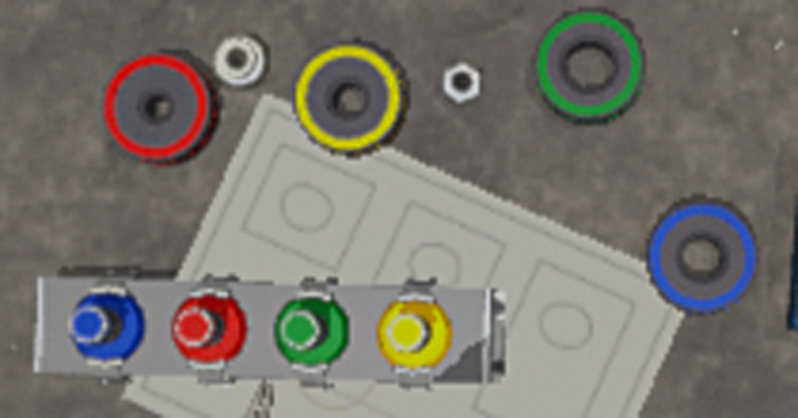

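The crop confirms it: four coloured punches in the strip, which is yawed −2.4°, and four rings of the same colours. Punch pitch measures 62 mm and the ring outlines match their size, so the numbers hold. I'll write a small planner and take yellow first.

```bash
cat > plan.py <<'E'
import sys, json
from h import *
from scipy.spatial.transform import Rotation as Ro
def down(yaw): return Ro.from_euler('z',yaw,degrees=True)*Ro.from_euler('x',180,degrees=True)
def plan(xyz,yaw,n,dp=2):
    s=readout.sense(); p=np.array(s['ee_pos']); r=Ro.from_quat(s['ee_rot'])
    rv=(r.inv()*down(yaw)).as_rotvec()
    if n<9 : rv=rv if np.linalg.norm(rv)<1 else rv
    step=(np.array(xyz)-p)/n
    dr=np.round(np.degrees(rv)/n/6,2); out=[]
    for i in range(n):
        ph=r; out.append((np.round(ph.inv().apply(step)/.025,2)+0).tolist()); r=r*Ro.from_rotvec(np.radians(dr*6))
    print('pos',p.round(4),'t',round(s['time_s'],1),'rv',np.degrees(rv).round(1),'dr',dr.tolist(),'max',np.abs(out).max())
    for k in range(0,n,8): print(json.dumps(out[k:k+8]))
if __name__=='__main__': a=list(map(float,sys.argv[1:])); plan(a[:3],a[3],int(a[4]))
E
python3 plan.py .4487 -.0868 .20 177.56 32
```

```text
pos [ 0.2226 -0.5295  0.2304] t 0.1 rv [-0.000e+00 -1.000e-01 -1.548e+02] dr [-0.0, -0.0, -0.81] max 0.62
[[0.47, -0.4, 0.04], [0.51, -0.36, 0.04], [0.54, -0.31, 0.04], [0.56, -0.27, 0.04], [0.58, -0.22, 0.04], [0.6, -0.17, 0.04], [0.61, -0.12, 0.04], [0.62, -0.07, 0.04]]
[[0.62, -0.01, 0.04], [0.62, 0.04, 0.04], [0.61, 0.09, 0.04], [0.6, 0.14, 0.04], [0.59, 0.19, 0.04], [0.57, 0.24, 0.04], [0.55, 0.29, 0.04], [0.52, 0.34, 0.04]]
[[0.49, 0.38, 0.04], [0.46, 0.42, 0.04], [0.42, 0.46, 0.04], [0.38, 0.49, 0.04], [0.34, 0.52, 0.04], [0.29, 0.55, 0.04], [0.25, 0.57, 0.04], [0.2, 0.59, 0.04]]
[[0.15, 0.6, 0.04], [0.09, 0.61, 0.04], [0.04, 0.62, 0.04], [-0.01, 0.62, 0.04], [-0.06, 0.62, 0.04], [-0.12, 0.61, 0.04], [-0.17, 0.6, 0.04], [-0.22, 0.58, 0.04]]
```

>>> apply_moves:
  xyz:
    - [0.47,-0.4,0.04]
    - [0.51,-0.36,0.04]
    - [0.54,-0.31,0.04]
    - [0.56,-0.27,0.04]
    - [0.58,-0.22,0.04]
    - [0.6,-0.17,0.04]
    - [0.61,-0.12,0.04]
    - [0.62,-0.07,0.04]
  dr:
    - [0,0,-0.81]
    - [0,0,-0.81]
    - [0,0,-0.81]
    - [0,0,-0.81]
    - [0,0,-0.81]
    - [0,0,-0.81]
    - [0,0,-0.81]
    - [0,0,-0.81]
  gripper: [-0.2,-0.2,-0.2,-0.2,-0.2,-0.2,-0.2,-0.2]
  force: 80

```text
time_s: 0.77
ee_pos: [0.2794, -0.4182, 0.2228]
ee_rot: [0.858, 0.514, 0.0, -0.001]
contact_force: [0.5, 0.3, 0.2]
opening: 0.602
finger_force: 0.0
```

>>> apply_moves:
  xyz:
    - [0.62,-0.01,0.04]
    - [0.62,0.04,0.04]
    - [0.61,0.09,0.04]
    - [0.6,0.14,0.04]
    - [0.59,0.19,0.04]
    - [0.57,0.24,0.04]
    - [0.55,0.29,0.04]
    - [0.52,0.34,0.04]
  dr:
    - [0,0,-0.81]
    - [0,0,-0.81]
    - [0,0,-0.81]
    - [0,0,-0.81]
    - [0,0,-0.81]
    - [0,0,-0.81]
    - [0,0,-0.81]
    - [0,0,-0.81]
  gripper: [-0.2,-0.2,-0.2,-0.2,-0.2,-0.2,-0.2,-0.2]

```text
time_s: 1.43
ee_pos: [0.3356, -0.308, 0.2149]
ee_rot: [0.638, 0.77, 0.0, -0.0]
contact_force: [-0.3, 0.4, 0.7]
opening: 0.601
finger_force: 0.0
```

>>> apply_moves:
  xyz:
    - [0.49,0.38,0.04]
    - [0.46,0.42,0.04]
    - [0.42,0.46,0.04]
    - [0.38,0.49,0.04]
    - [0.34,0.52,0.04]
    - [0.29,0.55,0.04]
    - [0.25,0.57,0.04]
    - [0.2,0.59,0.04]
  dr:
    - [0,0,-0.81]
    - [0,0,-0.81]
    - [0,0,-0.81]
    - [0,0,-0.81]
    - [0,0,-0.81]
    - [0,0,-0.81]
    - [0,0,-0.81]
    - [0,0,-0.81]
  gripper: [-0.2,-0.2,-0.2,-0.2,-0.2,-0.2,-0.2,-0.2]

```text
time_s: 2.1
ee_pos: [0.3921, -0.1973, 0.2069]
ee_rot: [0.345, 0.939, 0.0, -0.0]
contact_force: [-0.2, 0.9, -0.9]
opening: 0.606
finger_force: 0.0
```

>>> apply_moves:
  xyz:
    - [0.15,0.6,0.04]
    - [0.09,0.61,0.04]
    - [0.04,0.62,0.04]
    - [-0.01,0.62,0.04]
    - [-0.06,0.62,0.04]
    - [-0.12,0.61,0.04]
    - [-0.17,0.6,0.04]
    - [-0.22,0.58,0.04]
  dr:
    - [0,0,-0.81]
    - [0,0,-0.81]
    - [0,0,-0.81]
    - [0,0,-0.81]
    - [0,0,-0.81]
    - [0,0,-0.81]
    - [0,0,-0.81]
    - [0,0,-0.81]
  gripper: [-0.2,-0.2,-0.2,-0.2,-0.2,-0.2,-0.2,-0.2]

```text
time_s: 2.77
ee_pos: [0.4485, -0.0868, 0.1989]
ee_rot: [0.013, 1.0, 0.0, -0.0]
contact_force: [-0.4, -0.2, 1.1]
opening: 0.595
finger_force: 0.0
```

```bash
python3 - <<'E'
from seg import *
c=snap('wrist','w0'); s=readout.sense(); print(s['ee_pos'],s['ee_rot'],s['opening'],s['q'],s['contact_force'], -c['R'].T@c['t'])
print(pix(c,[(.447,-.0868,.087),(.593,-.0463,.03),(.4487,-.0868,.045)]))
E
python3 plan.py .4487 -.0868 .20 177.56 8
```

```text
[ 0.44940047 -0.08478837  0.19866484] [ 1.01324673e-02  9.99947925e-01  1.21618738e-03 -4.08431034e-05] 0.5996890647205003 [-0.32690439  0.15507268 -0.30232328  1.11423568  0.00228591 -0.30664005] [1.05945628 1.4014984  1.02735559] [ 0.37025504 -0.08538946  0.34115767]
[[326.42825257 231.12397196]
 [376.87153443 371.02007359]
 [326.36643136 216.83886536]]
pos [ 0.4494 -0.0848  0.1987] t 2.8 rv [ 0.1 -0.   1.3] dr [0.0, -0.0, 0.03] max 0.01
[[0.0, -0.01, -0.01], [0.0, -0.01, -0.01], [0.0, -0.01, -0.01], [0.0, -0.01, -0.01], [0.0, -0.01, -0.01], [0.0, -0.01, -0.01], [0.0, -0.01, -0.01], [0.0, -0.01, -0.01]]
```

View pics/w0.png

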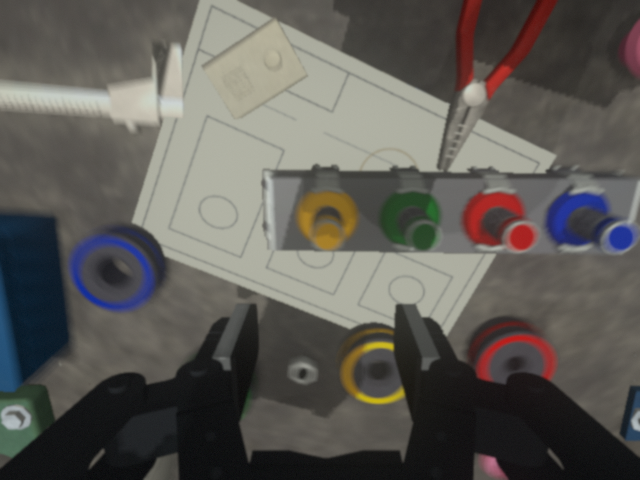

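The wrist view shows the strip with yellow's top at (328,236), green (425,236), red (520,237) and blue (621,237). The yellow ring is near (376,371), half hidden by a finger. Predictions agree within about 5 px; I'll refine from these.

```bash
python3 - <<'E'
from h import *
c=dict(np.load('pics/w0.npz'))
print('tops',world(c,[(328,236),(425,236),(520,237),(621,237)],.087).round(4).tolist())
print('blue,red,bolster',world(c,[(115,271),(513,363)],.03).round(4).tolist())
print('collar ctr y,g',world(c,[(327,217),(411,216)],.045).round(4).tolist())
E
python3 plan.py .448 -.087 .054 177.56 16
```

```text
tops [[0.4503, -0.0859, 0.087], [0.4519, -0.0238, 0.087], [0.4542, 0.0365, 0.087], [0.4558, 0.0994, 0.087]]
blue,red,bolster [[0.4932, -0.2572, 0.03], [0.5873, 0.0708, 0.03]]
collar ctr y,g [[0.4488, -0.0863, 0.045], [0.4497, -0.0246, 0.045]]
pos [ 0.4494 -0.0848  0.1987] t 2.8 rv [ 0.1 -0.   1.3] dr [0.0, -0.0, 0.01] max 0.36
[[0.0, -0.01, 0.36], [0.0, -0.01, 0.36], [0.0, -0.01, 0.36], [0.0, -0.01, 0.36], [0.0, -0.01, 0.36], [0.0, -0.01, 0.36], [0.0, -0.01, 0.36], [0.0, -0.01, 0.36]]
[[0.0, -0.01, 0.36], [0.0, -0.01, 0.36], [0.0, -0.01, 0.36], [0.0, -0.01, 0.36], [0.0, -0.01, 0.36], [0.0, -0.01, 0.36], [0.0, -0.01, 0.36], [0.0, -0.01, 0.36]]
```

>>> apply_moves:
  xyz:
    - [0,0,0.2]
    - [0,0,0.5]
    - [0,0,0.6]
    - [0,0,0.6]
    - [0,0,0.6]
    - [0,0,0.6]
    - [0,0,0.4]
    - [0,0,0.2]
  dr:
    - [0,0,0]
    - [0,0,0]
    - [0,0,0]
    - [0,0,0]
    - [0,0,0]
    - [0,0,0]
    - [0,0,0]
    - [0,0,0]
  gripper: [-0.2,-0.2,-0.2,-0.2,-0.2,-0.2,-0.2,-0.2]

```text
time_s: 3.48
ee_pos: [0.4468, -0.088, 0.1049]
ee_rot: [0.016, 1.0, 0.0, -0.002]
contact_force: [-0.1, 0.4, 0.7]
opening: 0.599
finger_force: 0.0
```

```bash
python3 plan.py .4492 -.0865 .054 177.56 8
```

```text
pos [ 0.4468 -0.088   0.1049] t 3.5 rv [ 0.  -0.2  0.6] dr [0.0, -0.0, 0.01] max 0.25
[[-0.01, 0.01, 0.25], [-0.01, 0.01, 0.25], [-0.01, 0.01, 0.25], [-0.01, 0.01, 0.25], [-0.01, 0.01, 0.25], [-0.01, 0.01, 0.25], [-0.01, 0.01, 0.25], [-0.01, 0.01, 0.25]]
```

>>> apply_moves:
  xyz:
    - [0,0,0.2]
    - [0,0,0.4]
    - [0,0,0.4]
    - [0,0,0.4]
    - [0,0,0.4]
    - [0,0,0.2]
    - [0,0,0]
    - [0,0,0]
  dr:
    - [0,0,0]
    - [0,0,0]
    - [0,0,0]
    - [0,0,0]
    - [0,0,0]
    - [0,0,0]
    - [0,0,0]
    - [0,0,0]
  gripper: [-0.2,-0.2,-0.2,-0.2,-0.2,-0.2,-0.2,-0.2]

```text
time_s: 4.15
ee_pos: [0.4486, -0.0879, 0.057]
ee_rot: [0.015, 1.0, -0.0, -0.0]
contact_force: [0.2, 0.1, -0.1]
opening: 0.598
finger_force: 0.0
```

```bash
python3 - <<'E'
from h import *
c=snap('scene','s1')
u,v=pix(c,(.45,-.087,.07))[0].astype(int); print(u,v)
im=c['color'][v-75:v+75,u-100:u+100,::-1]
cv2.imwrite('pics/s1c.png',cv2.resize(im,None,fx=4,fy=4,interpolation=cv2.INTER_CUBIC))
E
python3 plan.py .4492 -.0865 .054 177.56 8
```

```text
261 232
pos [ 0.449  -0.088   0.0573] t 4.2 rv [-0.   0.   0.7] dr [-0.0, 0.0, 0.02] max 0.02
[[0.0, 0.01, 0.02], [0.0, 0.01, 0.02], [0.0, 0.01, 0.02], [0.0, 0.01, 0.02], [0.0, 0.01, 0.02], [0.0, 0.01, 0.02], [0.0, 0.01, 0.02], [0.0, 0.01, 0.02]]
```

View pics/s1c.png

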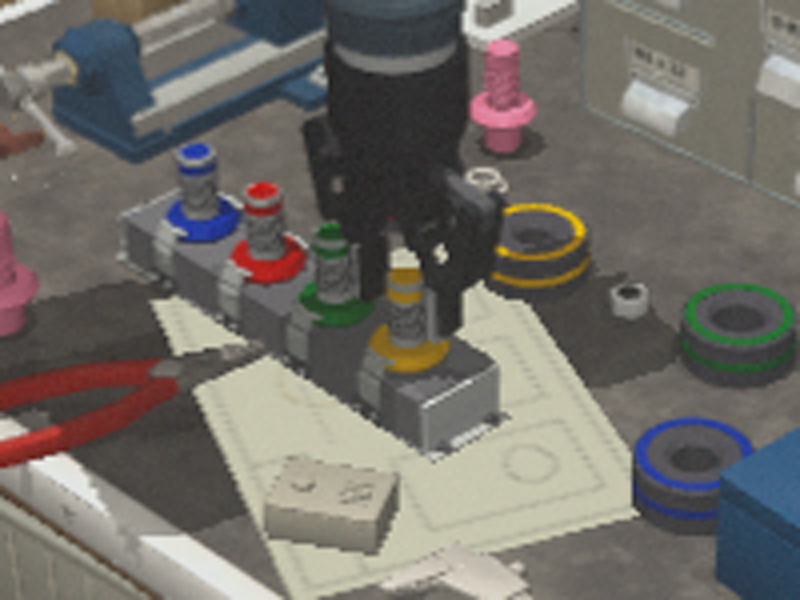

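The fingers straddle the yellow shank at crop (405,300), clear of the green one. I'll close on it.

>>> apply_moves:
  xyz:
    - [0,0.05,0.1]
    - [0,0,0]
    - [0,0,0]
    - [0,0,0]
    - [0,0,0]
    - [0,0,0]
    - [0,0,0]
    - [0,0,0]
  dr:
    - [0,0,0]
    - [0,0,0]
    - [0,0,0]
    - [0,0,0]
    - [0,0,0]
    - [0,0,0]
    - [0,0,0]
    - [0,0,0]
  gripper: [0.2,0.5,1,1,1,1,1,1]
  force: 90

```text
time_s: 4.87
ee_pos: [0.449, -0.0872, 0.0549]
ee_rot: [0.015, 1.0, -0.001, 0.0]
contact_force: [-2.1, -2.9, 5.8]
opening: 0.232
finger_force: 88.0
```

>>> apply_moves:
  xyz:
    - [0,0,-0.1]
    - [0,0,-0.1]
    - [0,0,-0.1]
    - [0,0,-0.1]
    - [0,0,-0.2]
    - [0,0,-0.2]
    - [0,0,-0.3]
    - [0,0,-0.3]
  dr:
    - [0,0,0]
    - [0,0,0]
    - [0,0,0]
    - [0,0,0]
    - [0,0,0]
    - [0,0,0]
    - [0,0,0]
    - [0,0,0]
  gripper: [1,1,1,1,1,1,1,1]

```text
time_s: 5.53
ee_pos: [0.4486, -0.0863, 0.0901]
ee_rot: [0.015, 1.0, 0.0, -0.0]
contact_force: [0.3, 0.3, -1.8]
opening: 0.229
finger_force: 89.2
```

```bash
python3 plan.py .592 -.0455 .11 177.56 8
```

```text
pos [ 0.4486 -0.0863  0.0901] t 5.5 rv [ 0.  -0.   0.8] dr [0.0, -0.0, 0.02] max 0.71
[[-0.71, 0.22, -0.1], [-0.71, 0.23, -0.1], [-0.71, 0.23, -0.1], [-0.71, 0.23, -0.1], [-0.71, 0.23, -0.1], [-0.71, 0.23, -0.1], [-0.71, 0.23, -0.1], [-0.71, 0.24, -0.1]]
```

>>> apply_moves:
  xyz:
    - [0,0,-0.8]
    - [-0.5,0.16,0]
    - [-0.9,0.3,0]
    - [-0.95,0.3,0]
    - [-0.95,0.3,0]
    - [-0.95,0.3,0]
    - [-0.9,0.3,0]
    - [-0.5,0.16,0]
  dr:
    - [0,0,0]
    - [0,0,0]
    - [0,0,0]
    - [0,0,0]
    - [0,0,0]
    - [0,0,0]
    - [0,0,0]
    - [0,0,0]
  gripper: [1,1,1,1,1,1,1,1]

```text
time_s: 6.2
ee_pos: [0.594, -0.0444, 0.1102]
ee_rot: [0.014, 1.0, 0.0, 0.001]
contact_force: [0.9, 0.0, -0.9]
opening: 0.235
finger_force: 89.2
```

>>> apply_moves:
  xyz:
    - [0,0,0]
    - [0,0,0]
    - [0,0,0]
    - [0,0,0]
    - [0,0,0]
    - [0,0,0]
    - [0,0,0]
    - [0,0,0]
  dr:
    - [0,0,0]
    - [0,0,0]
    - [0,0,0]
    - [0,0,0]
    - [0,0,0]
    - [0,0,0]
    - [0,0,0]
    - [0,0,0]
  gripper: [1,1,1,1,1,1,1,1]

```text
time_s: 6.87
ee_pos: [0.5909, -0.0453, 0.1094]
ee_rot: [0.015, 1.0, -0.0, -0.0]
contact_force: [1.0, -0.2, -1.7]
opening: 0.235
finger_force: 89.2
```

```bash
python3 - <<'E'
from h import *
c=snap('wrist','w1'); snap('top','t1')
print(pix(c,[(.5932,-.0463,.03),(.5896,.0694,.03),(.6121,-.1941,.03),(.4924,-.2609,.03)]).round())
s=readout.sense();p=s['ee_pos'];print(p,'nose',pix(c,[p-[0,0,.043],p-[0,0,.019]]).round())
E
python3 plan.py .592 -.0455 .11 177.56 8
```

```text
[[ 325.  254.]
 [ 532.  242.]
 [  70.  292.]
 [-129.   70.]]
[ 0.59103837 -0.04519984  0.10933731] nose [[327. 275.]
 [327. 297.]]
pos [ 0.591  -0.0452  0.1093] t 7.0 rv [-0.  -0.   0.7] dr [-0.0, -0.0, 0.02] max 0.0
[[0.0, 0.0, 0.0], [0.0, 0.0, 0.0], [0.0, 0.0, 0.0], [0.0, 0.0, 0.0], [0.0, 0.0, 0.0], [0.0, 0.0, 0.0], [0.0, 0.0, 0.0], [0.0, 0.0, 0.0]]
```

View pics/w1.png

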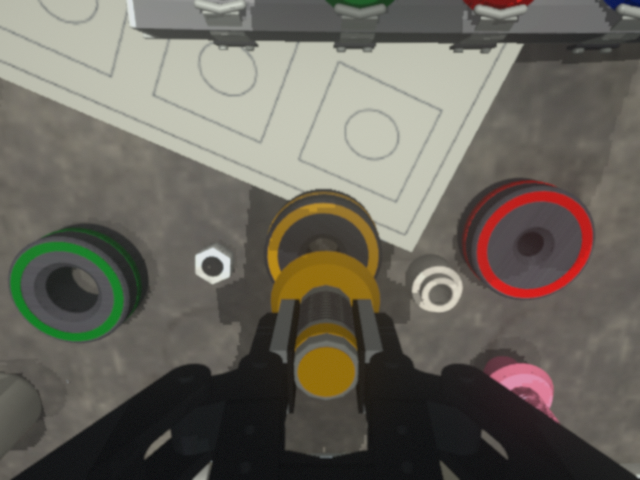

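The wrist view shows the held punch's top at (326,369). Yellow ring's top edge is at row 203 with sides at columns 267 and 380, so its centre is about (323.5,257). Red is at (535,242) and green at (70,291).

Run:
```python
from h import *
c=dict(np.load('pics/w1.npz'))
print('bol y,r,g',world(c,[(323.5,257),(535,242),(70,291)],.03).round(4).tolist())
print('top',world(c,(326,369),.1093+.032).round(4))
```

```text
bol y,r,g [[0.595, -0.0472, 0.03], [0.5896, 0.0711, 0.03], [0.6113, -0.1941, 0.03]]
top [[ 0.5906 -0.0457  0.1413]]
```

>>> apply_moves:
  xyz:
    - [-0.12,-0.03,0]
    - [0,0,0.2]
    - [0,0,0.4]
    - [0,0,0.4]
    - [0,0,0.3]
    - [0,0,0.3]
    - [0,0,0.2]
    - [0,0,0.2]
  dr:
    - [0,0,0]
    - [0,0,0]
    - [0,0,0]
    - [0,0,0]
    - [0,0,0]
    - [0,0,0]
    - [0,0,0]
    - [0,0,0]
  gripper: [1,1,1,1,1,1,1,1]

```text
time_s: 7.63
ee_pos: [0.5937, -0.0459, 0.0582]
ee_rot: [0.015, 1.0, 0.0, -0.001]
contact_force: [0.2, 0.4, -1.9]
opening: 0.231
finger_force: 89.2
```

>>> apply_moves:
  xyz:
    - [0,0,0.1]
    - [0,0,0.1]
    - [0,0,0.05]
    - [0,0,0.05]
    - [0,0,0.05]
    - [0,0,0.05]
    - [0,0,0]
    - [0,0,0]
  dr:
    - [0,0,0]
    - [0,0,0]
    - [0,0,0]
    - [0,0,0]
    - [0,0,0]
    - [0,0,0]
    - [0,0,0]
    - [0,0,0]
  gripper: [1,1,1,1,1,1,1,1]

```text
time_s: 8.3
ee_pos: [0.5942, -0.046, 0.0493]
ee_rot: [0.015, 1.0, -0.0, 0.0]
contact_force: [0.6, -1.1, -2.5]
opening: 0.237
finger_force: 89.2
```

>>> apply_moves:
  xyz:
    - [0,0,0.04]
    - [0,0,0.04]
    - [0,0,0.04]
    - [0,0,0]
    - [0,0,0]
    - [0,0,0]
    - [0,0,0]
    - [0,0,0]
  dr:
    - [0,0,0]
    - [0,0,0]
    - [0,0,0]
    - [0,0,0]
    - [0,0,0]
    - [0,0,0]
    - [0,0,0]
    - [0,0,0]
  gripper: [1,1,1,1,1,1,1,1]

```text
time_s: 8.97
ee_pos: [0.5945, -0.0461, 0.049]
ee_rot: [0.015, 1.0, -0.0, 0.001]
contact_force: [-5.6, -0.3, 14.5]
opening: 0.233
finger_force: 91.5
```

>>> apply_moves:
  xyz:
    - [0,0,-0.03]
    - [0,0,0]
    - [0,0,0]
    - [0,0,0]
    - [0,0,0]
    - [0,0,-0.3]
    - [0,0,-0.7]
    - [0,0,-1]
  dr:
    - [0,0,0]
    - [0,0,0]
    - [0,0,0]
    - [0,0,0]
    - [0,0,0]
    - [0,0,0]
    - [0,0,0]
    - [0,0,0]
  gripper: [0.3,0,-0.2,-0.2,-0.2,-0.2,-0.2,-0.2]

```text
time_s: 9.63
ee_pos: [0.5921, -0.0456, 0.0956]
ee_rot: [0.015, 1.0, 0.0, -0.003]
contact_force: [-0.2, -0.5, -0.4]
opening: 0.6
finger_force: 0.0
```

```bash
python3 - <<'E'
from h import *
c=snap('scene','s2')
u,v=pix(c,(.594,-.0465,.05))[0].astype(int); print(u,v)
cv2.imwrite('pics/s2c.png',cv2.resize(c['color'][v-60:v+60,u-80:u+80,::-1],None,fx=4,fy=4,interpolation=cv2.INTER_CUBIC))
E
python3 plan.py .451 -.0245 .12 177.56 8
```

```text
293 208
pos [ 0.5962 -0.0463  0.1024] t 9.7 rv [-0.   0.3  0.8] dr [-0.0, 0.01, 0.02] max 0.73
[[0.73, 0.09, -0.09], [0.73, 0.09, -0.09], [0.73, 0.08, -0.09], [0.73, 0.08, -0.09], [0.73, 0.08, -0.09], [0.73, 0.08, -0.09], [0.73, 0.08, -0.09], [0.73, 0.08, -0.09]]
```

View pics/s2c.png

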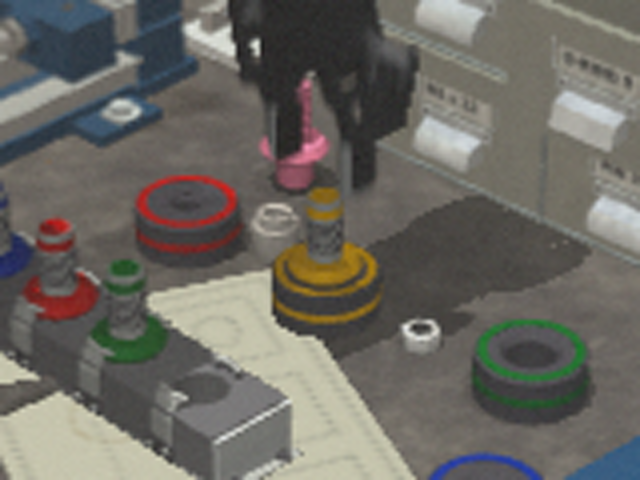

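Yellow sits flat on its ring at crop (325,265). Next is green.

>>> apply_moves:
  xyz:
    - [0.1,0,-0.8]
    - [0.7,0.1,0]
    - [0.9,0.1,0]
    - [0.95,0.1,0]
    - [0.95,0.1,0]
    - [0.95,0.1,0]
    - [0.8,0.1,0]
    - [0.4,0.05,0]
  dr:
    - [0,0,0]
    - [0,0,0]
    - [0,0,0]
    - [0,0,0]
    - [0,0,0]
    - [0,0,0]
    - [0,0,0]
    - [0,0,0]
  gripper: [-0.2,-0.2,-0.2,-0.2,-0.2,-0.2,-0.2,-0.2]

```text
time_s: 10.35
ee_pos: [0.4483, -0.025, 0.1172]
ee_rot: [0.015, 1.0, 0.0, -0.001]
contact_force: [-0.0, 0.1, -0.2]
opening: 0.597
finger_force: 0.0
```

>>> apply_moves:
  xyz:
    - [0,0,0]
    - [0,0,0]
    - [0,0,0]
    - [0,0,0]
    - [0,0,0]
    - [0,0,0]
    - [0,0,0]
    - [0,0,0]
  dr:
    - [0,0,0]
    - [0,0,0]
    - [0,0,0]
    - [0,0,0]
    - [0,0,0]
    - [0,0,0]
    - [0,0,0]
    - [0,0,0]
  gripper: [-0.2,-0.2,-0.2,-0.2,-0.2,-0.2,-0.2,-0.2]

```text
time_s: 11.02
ee_pos: [0.4512, -0.0256, 0.1169]
ee_rot: [0.015, 1.0, -0.0, -0.0]
contact_force: [-0.3, 0.1, -0.2]
opening: 0.603
finger_force: 0.0
```

```bash
python3 plan.py .4513 -.0246 .0549 177.56 8
```

```text
pos [ 0.4512 -0.0256  0.1169] t 11.0 rv [-0.  -0.   0.7] dr [-0.0, -0.0, 0.02] max 0.31
[[0.0, 0.0, 0.31], [0.0, 0.0, 0.31], [0.0, 0.0, 0.31], [0.0, 0.0, 0.31], [0.0, 0.0, 0.31], [0.0, 0.0, 0.31], [0.0, 0.0, 0.31], [0.0, 0.0, 0.31]]
```

>>> apply_moves:
  xyz:
    - [0,0.03,0.2]
    - [0,0,0.4]
    - [0,0,0.5]
    - [0,0,0.5]
    - [0,0,0.4]
    - [0,0,0.3]
    - [0,0,0.18]
    - [0,0,0]
  dr:
    - [0,0,0]
    - [0,0,0]
    - [0,0,0]
    - [0,0,0]
    - [0,0,0]
    - [0,0,0]
    - [0,0,0]
    - [0,0,0]
  gripper: [-0.2,-0.2,-0.2,-0.2,-0.2,-0.2,-0.2,-0.2]

```text
time_s: 11.68
ee_pos: [0.4501, -0.0246, 0.054]
ee_rot: [0.015, 1.0, 0.0, -0.001]
contact_force: [-0.1, -0.2, 0.9]
opening: 0.601
finger_force: 0.0
```

>>> apply_moves:
  xyz:
    - [0,0,0]
    - [0,0,0]
    - [0,0,0]
    - [0,0,0]
    - [0,0,0]
    - [0,0,0]
    - [0,0,0]
    - [0,0,0]
  dr:
    - [0,0,0]
    - [0,0,0]
    - [0,0,0]
    - [0,0,0]
    - [0,0,0]
    - [0,0,0]
    - [0,0,0]
    - [0,0,0]
  gripper: [0.2,0.5,1,1,1,1,1,1]

```text
time_s: 12.35
ee_pos: [0.4516, -0.0254, 0.0559]
ee_rot: [0.015, 1.0, -0.001, 0.001]
contact_force: [-1.3, -2.6, 6.8]
opening: 0.232
finger_force: 87.8
```

>>> apply_moves:
  xyz:
    - [0,0,-0.1]
    - [0,0,-0.1]
    - [0,0,-0.1]
    - [0,0,-0.2]
    - [0,0,-0.3]
    - [0,0,-0.6]
    - [0,0,-0.9]
    - [0,0,-0.8]
  dr:
    - [0,0,0]
    - [0,0,0]
    - [0,0,0]
    - [0,0,0]
    - [0,0,0]
    - [0,0,0]
    - [0,0,0]
    - [0,0,0]
  gripper: [1,1,1,1,1,1,1,1]

```text
time_s: 13.02
ee_pos: [0.4505, -0.0244, 0.134]
ee_rot: [0.015, 1.0, 0.0, -0.0]
contact_force: [-0.4, -0.6, -1.7]
opening: 0.232
finger_force: 88.9
```

```bash
python3 plan.py .6117 -.1941 .13 177.56 8
```

```text
pos [ 0.4505 -0.0244  0.134 ] t 13.0 rv [ 0.  -0.   0.8] dr [0.0, -0.0, 0.02] max 0.84
[[-0.83, -0.82, 0.02], [-0.83, -0.82, 0.02], [-0.83, -0.82, 0.02], [-0.84, -0.82, 0.02], [-0.84, -0.82, 0.02], [-0.84, -0.82, 0.02], [-0.84, -0.81, 0.02], [-0.84, -0.81, 0.02]]
```

>>> apply_moves:
  xyz:
    - [-0.6,-0.6,0]
    - [-0.84,-0.82,0]
    - [-0.95,-0.93,0]
    - [-0.95,-0.93,0]
    - [-0.95,-0.93,0]
    - [-0.95,-0.93,0]
    - [-0.84,-0.81,0]
    - [-0.62,-0.58,0]
  dr:
    - [0,0,0]
    - [0,0,0]
    - [0,0,0]
    - [0,0,0]
    - [0,0,0]
    - [0,0,0]
    - [0,0,0]
    - [0,0,0]
  gripper: [1,1,1,1,1,1,1,1]

```text
time_s: 13.68
ee_pos: [0.6153, -0.1949, 0.1332]
ee_rot: [0.015, 1.0, -0.0, 0.001]
contact_force: [0.0, 0.1, -1.9]
opening: 0.232
finger_force: 89.0
```

>>> apply_moves:
  xyz:
    - [0,0,0.2]
    - [0,0,0.3]
    - [0,0,0.3]
    - [0,0,0.2]
    - [0,0,0]
    - [0,0,0]
    - [0,0,0]
    - [0,0,0]
  dr:
    - [0,0,0]
    - [0,0,0]
    - [0,0,0]
    - [0,0,0]
    - [0,0,0]
    - [0,0,0]
    - [0,0,0]
    - [0,0,0]
  gripper: [1,1,1,1,1,1,1,1]

```text
time_s: 14.35
ee_pos: [0.6137, -0.1926, 0.1082]
ee_rot: [0.015, 1.0, -0.0, 0.0]
contact_force: [-0.3, -0.6, -2.0]
opening: 0.231
finger_force: 89.0
```

```bash
python3 - <<'E'
from h import *
c=snap('wrist','w2'); p=readout.sense()['ee_pos']; print(p)
print(pix(c,[(.6117,-.1941,.03),(.4924,-.2600,.03)]).round(), 'top',pix(c,p+[0,0,.031]))
E
python3 plan.py .6117 -.1941 .11 177.56 8
```

```text
[ 0.61381071 -0.19276187  0.10819939]
[[324. 247.]
 [175.  11.]] top [[326.93300124 368.57552392]]
pos [ 0.6138 -0.1928  0.1082] t 14.4 rv [-0.   0.1  0.8] dr [-0.0, 0.0, 0.02] max 0.01
[[0.01, -0.01, -0.01], [0.01, -0.01, -0.01], [0.01, -0.01, -0.01], [0.01, -0.01, -0.01], [0.01, -0.01, -0.01], [0.01, -0.01, -0.01], [0.01, -0.01, -0.01], [0.01, -0.01, -0.01]]
```

View pics/w2.png

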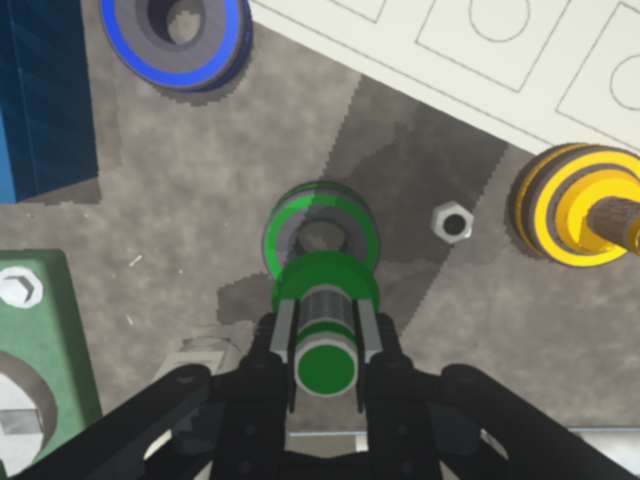

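Green ring's sides are at columns 262 and 380, with its top edge at row 192, so its centre is about (321,248). The held top is at (326,369). Shift about −2 mm in x and y, then lower.

>>> apply_moves:
  xyz:
    - [0.07,-0.08,0]
    - [0,0,0.2]
    - [0,0,0.4]
    - [0,0,0.4]
    - [0,0,0.3]
    - [0,0,0.3]
    - [0,0,0.2]
    - [0,0,0.2]
  dr:
    - [0,0,0]
    - [0,0,0]
    - [0,0,0]
    - [0,0,0]
    - [0,0,0]
    - [0,0,0]
    - [0,0,0]
    - [0,0,0]
  gripper: [1,1,1,1,1,1,1,1]

```text
time_s: 15.07
ee_pos: [0.6113, -0.1946, 0.0564]
ee_rot: [0.015, 1.0, 0.0, -0.001]
contact_force: [0.3, 0.6, -2.3]
opening: 0.23
finger_force: 89.0
```

>>> apply_moves:
  xyz:
    - [0,0,0.1]
    - [0,0,0.08]
    - [0,0,0.05]
    - [0,0,0.04]
    - [0,0,0.04]
    - [0,0,0.04]
    - [0,0,0]
    - [0,0,0]
  dr:
    - [0,0,0]
    - [0,0,0]
    - [0,0,0]
    - [0,0,0]
    - [0,0,0]
    - [0,0,0]
    - [0,0,0]
    - [0,0,0]
  gripper: [1,1,1,1,1,1,1,1]

```text
time_s: 15.73
ee_pos: [0.6122, -0.195, 0.05]
ee_rot: [0.015, 1.0, -0.0, 0.001]
contact_force: [-3.3, 0.4, 5.2]
opening: 0.232
finger_force: 90.1
```

>>> apply_moves:
  xyz:
    - [0,0,0]
    - [0,0,0]
    - [0,0,0]
    - [0,0,0]
    - [0,0,-0.3]
    - [0,0,-0.8]
    - [0,0,-1]
    - [0,0,-1]
  dr:
    - [0,0,0]
    - [0,0,0]
    - [0,0,0]
    - [0,0,0]
    - [0,0,0]
    - [0,0,0]
    - [0,0,0]
    - [0,0,0]
  gripper: [0.3,0,-0.2,-0.2,-0.2,-0.2,-0.2,-0.2]

```text
time_s: 16.4
ee_pos: [0.6112, -0.1945, 0.127]
ee_rot: [0.015, 1.0, 0.0, -0.001]
contact_force: [0.6, -0.2, -0.2]
opening: 0.6
finger_force: 0.0
```

```bash
python3 plan.py .4541 .0370 .12 177.56 16
```

```text
pos [ 0.6112 -0.1945  0.127 ] t 16.4 rv [ 0.  -0.1  0.8] dr [0.0, -0.0, 0.01] max 0.57
[[0.41, 0.57, 0.02], [0.41, 0.57, 0.02], [0.41, 0.57, 0.02], [0.41, 0.57, 0.02], [0.41, 0.57, 0.02], [0.41, 0.56, 0.02], [0.41, 0.56, 0.02], [0.41, 0.56, 0.02]]
[[0.41, 0.56, 0.02], [0.41, 0.56, 0.02], [0.42, 0.56, 0.02], [0.42, 0.56, 0.02], [0.42, 0.56, 0.02], [0.42, 0.56, 0.02], [0.42, 0.56, 0.02], [0.42, 0.56, 0.02]]
```

>>> apply_moves:
  xyz:
    - [0.6,0.82,0]
    - [0.6,0.82,0]
    - [0.6,0.82,0]
    - [0.6,0.82,0]
    - [0.6,0.82,0]
    - [0.6,0.82,0]
    - [0.6,0.82,0]
    - [0.6,0.82,0]
  dr:
    - [0,0,0]
    - [0,0,0]
    - [0,0,0]
    - [0,0,0]
    - [0,0,0]
    - [0,0,0]
    - [0,0,0]
    - [0,0,0]
  gripper: [-0.2,-0.2,-0.2,-0.2,-0.2,-0.2,-0.2,-0.2]

```text
time_s: 17.07
ee_pos: [0.4961, -0.0265, 0.1269]
ee_rot: [0.015, 1.0, -0.0, 0.0]
contact_force: [0.6, -0.2, 0.2]
opening: 0.6
finger_force: 0.0
```

>>> apply_moves:
  xyz:
    - [0.6,0.82,0]
    - [0.6,0.82,0]
    - [0.4,0.5,0]
    - [0.2,0.3,0]
    - [0,0,0]
    - [0,0,0]
    - [0,0,0]
    - [0,0,0]
  dr:
    - [0,0,0]
    - [0,0,0]
    - [0,0,0]
    - [0,0,0]
    - [0,0,0]
    - [0,0,0]
    - [0,0,0]
    - [0,0,0]
  gripper: [-0.2,-0.2,-0.2,-0.2,-0.2,-0.2,-0.2,-0.2]

```text
time_s: 17.73
ee_pos: [0.4545, 0.0342, 0.1265]
ee_rot: [0.015, 1.0, -0.0, 0.0]
contact_force: [0.0, 0.0, -0.1]
opening: 0.604
finger_force: 0.0
```

```bash
python3 plan.py .4541 .0370 .055 177.56 8
```

```text
pos [0.4545 0.0342 0.1265] t 17.7 rv [-0.   0.1  0.7] dr [-0.0, 0.0, 0.01] max 0.36
[[0.0, 0.01, 0.36], [0.0, 0.01, 0.36], [0.0, 0.01, 0.36], [0.0, 0.01, 0.36], [0.0, 0.01, 0.36], [0.0, 0.01, 0.36], [0.0, 0.01, 0.36], [0.0, 0.01, 0.36]]
```

>>> apply_moves:
  xyz:
    - [0.02,0.1,0.2]
    - [0,0,0.5]
    - [0,0,0.6]
    - [0,0,0.6]
    - [0,0,0.5]
    - [0,0,0.3]
    - [0,0,0.16]
    - [0,0,0]
  dr:
    - [0,0,0]
    - [0,0,0]
    - [0,0,0]
    - [0,0,0]
    - [0,0,0]
    - [0,0,0]
    - [0,0,0]
    - [0,0,0]
  gripper: [-0.2,-0.2,-0.2,-0.2,-0.2,-0.2,-0.2,-0.2]

```text
time_s: 18.4
ee_pos: [0.4524, 0.0373, 0.0539]
ee_rot: [0.015, 1.0, -0.0, -0.001]
contact_force: [-0.9, -0.4, 0.1]
opening: 0.597
finger_force: 0.0
```

>>> apply_moves:
  xyz:
    - [0,0,0]
    - [0,0,0]
    - [0,0,0]
    - [0,0,0]
    - [0,0,0]
    - [0,0,0]
    - [0,0,0]
    - [0,0,0]
  dr:
    - [0,0,0]
    - [0,0,0]
    - [0,0,0]
    - [0,0,0]
    - [0,0,0]
    - [0,0,0]
    - [0,0,0]
    - [0,0,0]
  gripper: [0.2,0.5,1,1,1,1,1,1]

```text
time_s: 19.07
ee_pos: [0.4539, 0.0368, 0.0558]
ee_rot: [0.015, 1.0, -0.001, 0.001]
contact_force: [-1.3, -3.2, 6.1]
opening: 0.232
finger_force: 87.9
```

>>> apply_moves:
  xyz:
    - [0,0,-0.1]
    - [0,0,-0.1]
    - [0,0,-0.1]
    - [0,0,-0.2]
    - [0,0,-0.3]
    - [0,0,-0.5]
    - [0,0,-0.5]
    - [0,0,-0.4]
  dr:
    - [0,0,0]
    - [0,0,0]
    - [0,0,0]
    - [0,0,0]
    - [0,0,0]
    - [0,0,0]
    - [0,0,0]
    - [0,0,0]
  gripper: [1,1,1,1,1,1,1,1]

```text
time_s: 19.73
ee_pos: [0.4534, 0.0377, 0.1114]
ee_rot: [0.015, 1.0, 0.0, 0.001]
contact_force: [-0.2, -0.8, -2.4]
opening: 0.234
finger_force: 89.0
```

```bash
python3 plan.py .5896 .0704 .11 177.56 8
```

```text
pos [0.4534 0.0377 0.1114] t 19.7 rv [0.  0.1 0.8] dr [0.0, 0.0, 0.02] max 0.68
[[-0.68, 0.18, 0.01], [-0.68, 0.18, 0.01], [-0.68, 0.19, 0.01], [-0.67, 0.19, 0.01], [-0.67, 0.19, 0.01], [-0.67, 0.19, 0.01], [-0.67, 0.19, 0.01], [-0.67, 0.19, 0.01]]
```

>>> apply_moves:
  xyz:
    - [-0.5,0.14,0]
    - [-0.7,0.2,0]
    - [-0.9,0.26,0]
    - [-0.95,0.26,0]
    - [-0.9,0.25,0]
    - [-0.8,0.2,0]
    - [-0.45,0.12,0]
    - [-0.2,0.06,0]
  dr:
    - [0,0,0]
    - [0,0,0]
    - [0,0,0]
    - [0,0,0]
    - [0,0,0]
    - [0,0,0]
    - [0,0,0]
    - [0,0,0]
  gripper: [1,1,1,1,1,1,1,1]

```text
time_s: 20.4
ee_pos: [0.5911, 0.0714, 0.1105]
ee_rot: [0.014, 1.0, 0.0, 0.001]
contact_force: [1.0, 0.1, -2.0]
opening: 0.232
finger_force: 89.0
```

>>> apply_moves:
  xyz:
    - [0,0,0]
    - [0,0,0]
    - [0,0,0]
    - [0,0,0]
    - [0,0,0]
    - [0,0,0]
    - [0,0,0]
    - [0,0,0]
  dr:
    - [0,0,0]
    - [0,0,0]
    - [0,0,0]
    - [0,0,0]
    - [0,0,0]
    - [0,0,0]
    - [0,0,0]
    - [0,0,0]
  gripper: [1,1,1,1,1,1,1,1]

```text
time_s: 21.07
ee_pos: [0.5889, 0.0707, 0.1099]
ee_rot: [0.015, 1.0, -0.0, 0.0]
contact_force: [0.0, -0.4, -2.0]
opening: 0.233
finger_force: 89.0
```

```bash
python3 - <<'E'
from h import *
c=snap('wrist','w3'); p=readout.sense()['ee_pos']; print(p)
print(pix(c,[(.5896,.0704,.03)]).round(), 'top',pix(c,p+[0,0,.031]))
E
python3 plan.py .5896 .0704 .11 177.56 8
```

```text
[0.58897301 0.07069042 0.1098316 ]
[[326. 251.]] top [[327.47990372 368.24875962]]
pos [0.589  0.0707 0.1098] t 21.1 rv [-0.  -0.   0.8] dr [-0.0, -0.0, 0.02] max 0.0
[[0.0, 0.0, 0.0], [0.0, 0.0, 0.0], [0.0, 0.0, 0.0], [0.0, 0.0, 0.0], [0.0, 0.0, 0.0], [0.0, 0.0, 0.0], [0.0, 0.0, 0.0], [0.0, 0.0, 0.0]]
```

View pics/w3.png

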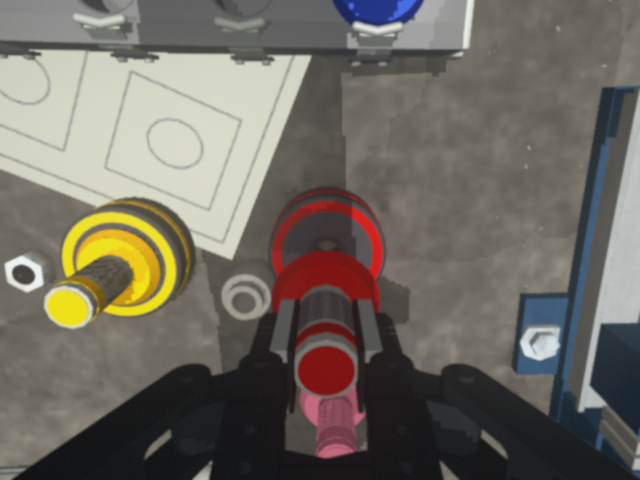

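Red ring's sides are at columns 271 and 386, with its top edge at row 200, so its centre is about (328.5,255). The pink punch behind, at (330,420), is clear. Nudge +x 2 mm and +y 1 mm, then lower.

>>> apply_moves:
  xyz:
    - [-0.06,0.04,0]
    - [0,0,0.2]
    - [0,0,0.4]
    - [0,0,0.4]
    - [0,0,0.3]
    - [0,0,0.3]
    - [0,0,0.2]
    - [0,0,0.25]
  dr:
    - [0,0,0]
    - [0,0,0]
    - [0,0,0]
    - [0,0,0]
    - [0,0,0]
    - [0,0,0]
    - [0,0,0]
    - [0,0,0]
  gripper: [1,1,1,1,1,1,1,1]

```text
time_s: 21.78
ee_pos: [0.5904, 0.0717, 0.0577]
ee_rot: [0.015, 1.0, -0.0, -0.0]
contact_force: [0.4, 0.3, -2.5]
opening: 0.232
finger_force: 89.0
```

>>> apply_moves:
  xyz:
    - [0,0,0.1]
    - [0,0,0.08]
    - [0,0,0.05]
    - [0,0,0.04]
    - [0,0,0.04]
    - [0,0,0.04]
    - [0,0,0]
    - [0,0,0]
  dr:
    - [0,0,0]
    - [0,0,0]
    - [0,0,0]
    - [0,0,0]
    - [0,0,0]
    - [0,0,0]
    - [0,0,0]
    - [0,0,0]
  gripper: [1,1,1,1,1,1,1,1]

```text
time_s: 22.45
ee_pos: [0.5909, 0.0717, 0.05]
ee_rot: [0.015, 1.0, -0.0, 0.0]
contact_force: [0.7, 0.5, -1.4]
opening: 0.231
finger_force: 89.6
```

>>> apply_moves:
  xyz:
    - [0,0,0.03]
    - [0,0,0.03]
    - [0,0,0]
    - [0,0,0]
    - [0,0,0]
    - [0,0,0]
    - [0,0,0]
    - [0,0,0]
  dr:
    - [0,0,0]
    - [0,0,0]
    - [0,0,0]
    - [0,0,0]
    - [0,0,0]
    - [0,0,0]
    - [0,0,0]
    - [0,0,0]
  gripper: [1,1,1,1,1,1,1,1]

```text
time_s: 23.12
ee_pos: [0.591, 0.0716, 0.05]
ee_rot: [0.015, 1.0, -0.0, 0.001]
contact_force: [-3.1, 0.1, 8.4]
opening: 0.229
finger_force: 90.6
```

>>> apply_moves:
  xyz:
    - [0,0,0]
    - [0,0,0]
    - [0,0,0]
    - [0,0,0]
    - [0,0,-0.3]
    - [0,0,-0.8]
    - [0,0,-1]
    - [0,0,-1]
  dr:
    - [0,0,0]
    - [0,0,0]
    - [0,0,0]
    - [0,0,0]
    - [0,0,0]
    - [0,0,0]
    - [0,0,0]
    - [0,0,0]
  gripper: [0.3,0,-0.2,-0.2,-0.2,-0.2,-0.2,-0.2]

```text
time_s: 23.78
ee_pos: [0.5899, 0.0717, 0.1264]
ee_rot: [0.015, 1.0, -0.0, -0.001]
contact_force: [0.4, -0.6, -0.8]
opening: 0.606
finger_force: 0.0
```

```bash
python3 plan.py .4565 .0990 .12 177.56 8
```

```text
pos [0.5899 0.0717 0.1264] t 23.8 rv [-0.  -0.1  0.8] dr [-0.0, -0.0, 0.02] max 0.67
[[0.67, 0.12, 0.03], [0.67, 0.12, 0.03], [0.67, 0.11, 0.03], [0.67, 0.11, 0.03], [0.67, 0.11, 0.03], [0.67, 0.11, 0.03], [0.67, 0.11, 0.03], [0.67, 0.11, 0.03]]
```

>>> apply_moves:
  xyz:
    - [0.5,0.1,0]
    - [0.7,0.14,0]
    - [0.9,0.14,0]
    - [0.95,0.15,0]
    - [0.9,0.15,0]
    - [0.8,0.12,0]
    - [0.4,0.08,0]
    - [0.2,0.03,0]
  dr:
    - [0,0,0]
    - [0,0,0]
    - [0,0,0]
    - [0,0,0]
    - [0,0,0]
    - [0,0,0]
    - [0,0,0]
    - [0,0,0]
  gripper: [-0.2,-0.2,-0.2,-0.2,-0.2,-0.2,-0.2,-0.2]

```text
time_s: 24.45
ee_pos: [0.4563, 0.0987, 0.1261]
ee_rot: [0.014, 1.0, -0.0, -0.0]
contact_force: [1.1, 0.2, -0.1]
opening: 0.599
finger_force: 0.0
```

>>> apply_moves:
  xyz:
    - [0,0,0]
    - [0,0,0]
    - [0,0,0]
    - [0,0,0]
    - [0,0,0]
    - [0,0,0]
    - [0,0,0]
    - [0,0,0]
  dr:
    - [0,0,0]
    - [0,0,0]
    - [0,0,0]
    - [0,0,0]
    - [0,0,0]
    - [0,0,0]
    - [0,0,0]
    - [0,0,0]
  gripper: [-0.2,-0.2,-0.2,-0.2,-0.2,-0.2,-0.2,-0.2]

```text
time_s: 25.12
ee_pos: [0.4577, 0.0983, 0.1257]
ee_rot: [0.015, 1.0, -0.0, -0.0]
contact_force: [0.1, -0.3, 0.3]
opening: 0.599
finger_force: 0.0
```

```bash
python3 plan.py .4565 .0990 .055 177.56 8
```

```text
pos [0.4577 0.0983 0.1257] t 25.1 rv [-0.  -0.   0.7] dr [-0.0, -0.0, 0.02] max 0.35
[[0.01, 0.0, 0.35], [0.01, 0.0, 0.35], [0.01, 0.0, 0.35], [0.01, 0.0, 0.35], [0.01, 0.0, 0.35], [0.01, 0.0, 0.35], [0.01, 0.0, 0.35], [0.01, 0.0, 0.35]]
```

>>> apply_moves:
  xyz:
    - [0.05,0.03,0.2]
    - [0,0,0.5]
    - [0,0,0.6]
    - [0,0,0.6]
    - [0,0,0.5]
    - [0,0,0.3]
    - [0,0,0.13]
    - [0,0,0]
  dr:
    - [0,0,0]
    - [0,0,0]
    - [0,0,0]
    - [0,0,0]
    - [0,0,0]
    - [0,0,0]
    - [0,0,0]
    - [0,0,0]
  gripper: [-0.2,-0.2,-0.2,-0.2,-0.2,-0.2,-0.2,-0.2]

```text
time_s: 25.78
ee_pos: [0.4556, 0.0991, 0.0543]
ee_rot: [0.015, 1.0, -0.0, -0.001]
contact_force: [-0.5, -0.9, 0.1]
opening: 0.601
finger_force: 0.0
```

>>> apply_moves:
  xyz:
    - [0,0,0]
    - [0,0,0]
    - [0,0,0]
    - [0,0,0]
    - [0,0,0]
    - [0,0,0]
    - [0,0,0]
    - [0,0,0]
  dr:
    - [0,0,0]
    - [0,0,0]
    - [0,0,0]
    - [0,0,0]
    - [0,0,0]
    - [0,0,0]
    - [0,0,0]
    - [0,0,0]
  gripper: [0.2,0.5,1,1,1,1,1,1]

```text
time_s: 26.45
ee_pos: [0.4572, 0.0986, 0.0561]
ee_rot: [0.015, 1.0, -0.001, 0.001]
contact_force: [-1.0, -2.2, 5.7]
opening: 0.235
finger_force: 87.7
```

>>> apply_moves:
  xyz:
    - [0,0,-0.1]
    - [0,0,-0.1]
    - [0,0,-0.1]
    - [0,0,-0.2]
    - [0,0,-0.3]
    - [0,0,-0.7]
    - [0,0,-0.7]
    - [0,0,-0.6]
  dr:
    - [0,0,0]
    - [0,0,0]
    - [0,0,0]
    - [0,0,0]
    - [0,0,0]
    - [0,0,0]
    - [0,0,0]
    - [0,0,0]
  gripper: [1,1,1,1,1,1,1,1]

```text
time_s: 27.12
ee_pos: [0.4566, 0.0994, 0.1269]
ee_rot: [0.015, 1.0, 0.0, 0.0]
contact_force: [0.2, 0.3, -2.6]
opening: 0.231
finger_force: 88.6
```

```bash
python3 plan.py .4924 -.2605 .13 177.56 16; python3 -c "
from h import *
c=dict(np.load('pics/top0.npz')); print(world(c,[(380,209),(380,266),(360,150)],.07))"
```

```text
pos [0.4566 0.0994 0.1269] t 27.1 rv [0.  0.1 0.8] dr [0.0, 0.0, 0.01] max 0.9
[[-0.12, -0.9, -0.01], [-0.12, -0.9, -0.01], [-0.12, -0.9, -0.01], [-0.12, -0.9, -0.01], [-0.12, -0.9, -0.01], [-0.12, -0.9, -0.01], [-0.12, -0.9, -0.01], [-0.12, -0.9, -0.01]]
[[-0.12, -0.9, -0.01], [-0.12, -0.9, -0.01], [-0.13, -0.9, -0.01], [-0.13, -0.9, -0.01], [-0.13, -0.9, -0.01], [-0.13, -0.9, -0.01], [-0.13, -0.9, -0.01], [-0.13, -0.89, -0.01]]
[[ 0.57463299 -0.31844985  0.07      ]
 [ 0.44719279 -0.31514725  0.07      ]
 [ 0.71001627 -0.27684239  0.07      ]]
```

>>> apply_moves:
  xyz:
    - [-0.12,-0.6,0]
    - [-0.13,-1,0]
    - [-0.14,-1,0]
    - [-0.14,-1,0]
    - [-0.14,-1,0]
    - [-0.14,-1,0]
    - [-0.14,-1,0]
    - [-0.14,-1,0]
  dr:
    - [0,0,0]
    - [0,0,0]
    - [0,0,0]
    - [0,0,0]
    - [0,0,0]
    - [0,0,0]
    - [0,0,0]
    - [0,0,0]
  gripper: [1,1,1,1,1,1,1,1]

```text
time_s: 27.78
ee_pos: [0.4783, -0.0926, 0.1261]
ee_rot: [0.015, 1.0, 0.0, 0.001]
contact_force: [0.2, -0.6, -2.4]
opening: 0.233
finger_force: 88.8
```

>>> apply_moves:
  xyz:
    - [-0.14,-1,0]
    - [-0.14,-1,0]
    - [-0.14,-1,0]
    - [-0.14,-1,0]
    - [-0.14,-1,0]
    - [-0.1,-0.9,0]
    - [-0.1,-0.6,0]
    - [-0.05,-0.26,0]
  dr:
    - [0,0,0]
    - [0,0,0]
    - [0,0,0]
    - [0,0,0]
    - [0,0,0]
    - [0,0,0]
    - [0,0,0]
    - [0,0,0]
  gripper: [1,1,1,1,1,1,1,1]

```text
time_s: 28.45
ee_pos: [0.4974, -0.2633, 0.1258]
ee_rot: [0.016, 1.0, -0.001, 0.001]
contact_force: [0.1, 0.0, -2.0]
opening: 0.23
finger_force: 88.8
```

>>> apply_moves:
  xyz:
    - [0,0,0]
    - [0,0,0.2]
    - [0,0,0.3]
    - [0,0,0.2]
    - [0,0,0]
    - [0,0,0]
    - [0,0,0]
    - [0,0,0]
  dr:
    - [0,0,0]
    - [0,0,0]
    - [0,0,0]
    - [0,0,0]
    - [0,0,0]
    - [0,0,0]
    - [0,0,0]
    - [0,0,0]
  gripper: [1,1,1,1,1,1,1,1]

```text
time_s: 29.12
ee_pos: [0.497, -0.261, 0.1078]
ee_rot: [0.015, 1.0, -0.0, 0.0]
contact_force: [0.1, 0.2, -2.2]
opening: 0.231
finger_force: 88.8
```

```bash
python3 - <<'E'
from h import *
c=snap('wrist','w4'); p=readout.sense()['ee_pos']; print(p)
print(pix(c,[(.4924,-.2605,.03)]).round(), 'top',pix(c,p+[0,0,.031]))
E
python3 plan.py .4924 -.2605 .11 177.56 8
```

```text
[ 0.49701225 -0.26116475  0.10787048]
[[327. 243.]] top [[326.96430331 368.50144824]]
pos [ 0.497  -0.2612  0.1079] t 29.2 rv [-0.   0.   0.8] dr [-0.0, 0.0, 0.02] max 0.02
[[0.02, 0.0, -0.01], [0.02, 0.0, -0.01], [0.02, 0.0, -0.01], [0.02, 0.0, -0.01], [0.02, 0.0, -0.01], [0.02, 0.0, -0.01], [0.02, 0.0, -0.01], [0.02, 0.0, -0.01]]
```

View pics/w4.png

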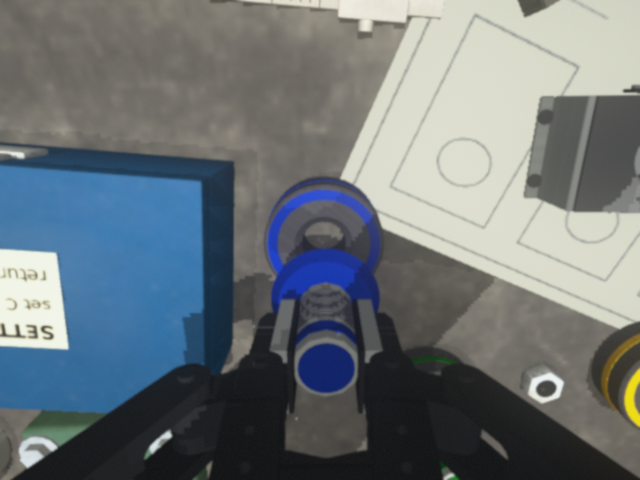

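Blue ring's sides are at columns 265 and 382, with its top edge at row 187, so its centre is about (323.5,244). The held top is at (327,369). Shift −4 mm in x and −1 mm in y, then lower.

>>> apply_moves:
  xyz:
    - [0.16,-0.04,0]
    - [0,0,0.2]
    - [0,0,0.4]
    - [0,0,0.4]
    - [0,0,0.3]
    - [0,0,0.3]
    - [0,0,0.2]
    - [0,0,0.15]
  dr:
    - [0,0,0]
    - [0,0,0]
    - [0,0,0]
    - [0,0,0]
    - [0,0,0]
    - [0,0,0]
    - [0,0,0]
    - [0,0,0]
  gripper: [1,1,1,1,1,1,1,1]

```text
time_s: 29.83
ee_pos: [0.4922, -0.2617, 0.0576]
ee_rot: [0.015, 1.0, 0.0, -0.001]
contact_force: [-0.7, 0.3, -1.6]
opening: 0.233
finger_force: 88.8
```

>>> apply_moves:
  xyz:
    - [0,0,0.1]
    - [0,0,0.08]
    - [0,0,0.05]
    - [0,0,0.04]
    - [0,0,0.04]
    - [0,0,0.04]
    - [0,0,0]
    - [0,0,0]
  dr:
    - [0,0,0]
    - [0,0,0]
    - [0,0,0]
    - [0,0,0]
    - [0,0,0]
    - [0,0,0]
    - [0,0,0]
    - [0,0,0]
  gripper: [1,1,1,1,1,1,1,1]

```text
time_s: 30.5
ee_pos: [0.4929, -0.2622, 0.0503]
ee_rot: [0.015, 1.0, -0.0, 0.0]
contact_force: [-0.6, 0.2, -1.3]
opening: 0.231
finger_force: 89.6
```

>>> apply_moves:
  xyz:
    - [0,0,0.03]
    - [0,0,0.03]
    - [0,0,0]
    - [0,0,0]
    - [0,0,0]
    - [0,0,0]
    - [0,0,0]
    - [0,0,0]
  dr:
    - [0,0,0]
    - [0,0,0]
    - [0,0,0]
    - [0,0,0]
    - [0,0,0]
    - [0,0,0]
    - [0,0,0]
    - [0,0,0]
  gripper: [1,1,1,1,1,1,1,1]

```text
time_s: 31.17
ee_pos: [0.493, -0.2623, 0.0501]
ee_rot: [0.015, 1.0, -0.0, 0.001]
contact_force: [-2.8, 0.8, 8.6]
opening: 0.229
finger_force: 90.7
```

>>> apply_moves:
  xyz:
    - [0,0,0]
    - [0,0,0]
    - [0,0,0]
    - [0,0,0]
    - [0,0,-0.3]
    - [0,0,-0.8]
    - [0,0,-1]
    - [0,0,-1]
  dr:
    - [0,0,0]
    - [0,0,0]
    - [0,0,0]
    - [0,0,0]
    - [0,0,0]
    - [0,0,0]
    - [0,0,0]
    - [0,0,0]
  gripper: [0.3,0.1,0,0,0,0,0,0]

```text
time_s: 31.83
ee_pos: [0.4921, -0.2617, 0.1268]
ee_rot: [0.015, 1.0, 0.0, -0.001]
contact_force: [0.9, -0.5, 0.6]
opening: 0.499
finger_force: 0.0
```

>>> apply_moves:
  xyz:
    - [0.5,0,-1]
    - [1,0,-1]
    - [1,0,-1]
    - [1,0,0]
    - [0.5,0,0]
    - [0,0,0]
    - [0,0,0]
    - [0,0,0]
  dr:
    - [0,0,0]
    - [0,0,0]
    - [0,0,0]
    - [0,0,0]
    - [0,0,0]
    - [0,0,0]
    - [0,0,0]
    - [0,0,0]
  gripper: [0,0,0,0,0,0,0,0]

```text
time_s: 32.5
ee_pos: [0.3935, -0.2593, 0.2012]
ee_rot: [0.015, 1.0, -0.0, 0.0]
contact_force: [-0.8, -0.4, 0.3]
opening: 0.501
finger_force: 0.0
```

Run:
```python
from h import *
c=snap('top','t9'); d=snap('scene','s9')
a=cv2.resize(c['color'][170:290,170:390,::-1],(800,436),interpolation=cv2.INTER_CUBIC)
cv2.imwrite('pics/t9c.png',a)
cv2.imwrite('pics/s9c.png',cv2.resize(d['color'][150:330,180:420,::-1],(800,600),interpolation=cv2.INTER_CUBIC))
```

```text
(no output)
```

View pics/t9c.png

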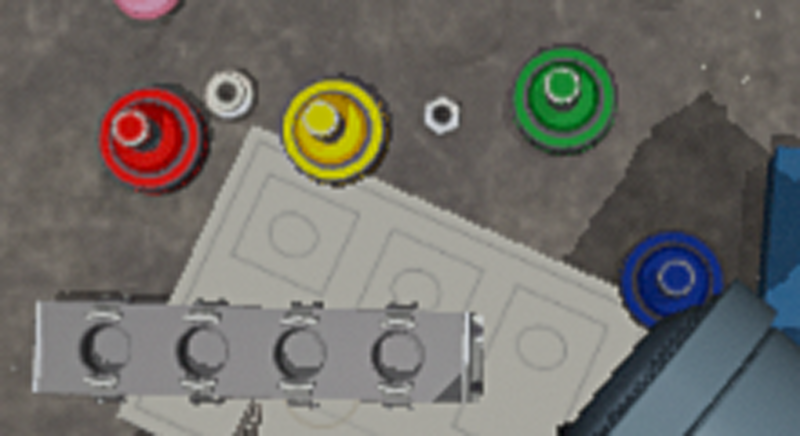

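View pics/s9c.png

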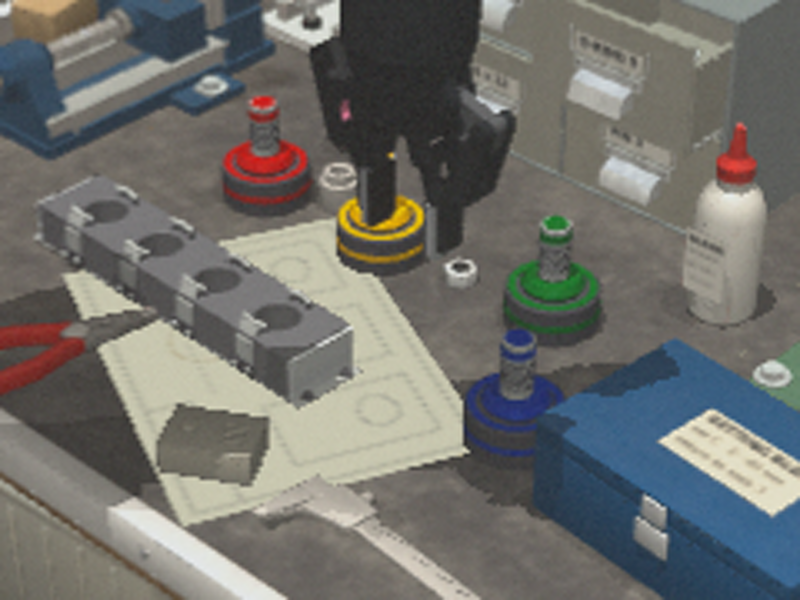

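All four punches stand upright with collars flat on their own rings: top crop red (150,138), yellow (333,130), green (563,98), blue (672,280). The strip is empty and the gripper is clear, so I'm handing in.

```bash
python3 -c "
from rig import ticket; print(ticket.finish_job())"
```

```text
the job is handed in; nothing more can be done
None
```

All four punches are seated in the bolsters of their own colours and the job is handed in at about 33 s; the hand-in returned no verdict, but the last pictures show every collar flat on its ring and the gripper clear.

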